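Home the pipette-tip box in its locating corner

TASK

Push the pipette-tip box along the table until it is fully home in the L-shaped metal locating corner: one long side flush against the long far bar and one short end flush against the short left bar. Push it gently with the fingers, letting it slide on the table without lifting or tipping it, and leave everything else where it stands.

Things in the scene. Friction and masses are not known exactly. Their poses are not given: they have to be found in the camera images.
- tip_box: closed box of pipette tips, 102 mm long (its x axis) x 70 mm wide (y) x 57 mm tall, upright sides, blue base 35 mm high, clear pale lid fixed on it, 0.17 to 0.36 kg, loose. Origin: centre of its underside. Starts nearer the robot and further right than the inner corner, long sides within 30 degrees of parallel to the long bar.
- corner_stop: L of two bare aluminium bars, 14 mm thick, 25 mm high, bolted to the table. Origin: the inner corner, where the inner faces meet, at table height; x points away from the robot, square to the long bar, y left along it. Long far bar: inner face x = 0, y from 0 to -260 mm. Short left bar: inner face y = 0, x from 0 to -94 mm. The box is home with its centre at x = -35, y = -51 mm here.
- bottle_wash: bystander: small white bottle with a blue cap, 38 mm diameter x 70 mm, standing to the right of the tip box; origin: centre of its underside, z up
- bottle_buffer: bystander: small white bottle with a white cap, 44 mm diameter x 86 mm, standing to the right of the tip box and nearer the robot; origin: centre of its underside, z up
- vial: bystander: small capped vial, 27 mm diameter x 60 mm, standing just outside (left of) the short bar; origin: centre of its underside, z up
- petri_dish: bystander: flat clear petri dish, 62 mm diameter x 13 mm, left of the corner; origin: centre of its underside
Mind the look-alikes: they are no part of the job. Leave any purple look-alike of the tip_box alone.

How it is judged:
By the outcome, as a careful person would: the job done as asked, in the order asked, and still so for the second after the job is handed in, with the robot touching nothing.
It also fails if it takes over 61 s, if anything falls off the work surface, if the arm or the gripper's body presses on something with over 40 N, if the wrist force passes 120 N, or if a joint passes its speed limit or range.

ROBOT

A 7-joint arm with a two-finger parallel gripper is mounted at the origin on the work surface; the furniture and walls round the work are solid. World frame = base frame: x ahead of the robot, y to its left, z up, the work surface at z = 0. Lengths are in m, angles in rad, forces in N, time in s.
With the tool pointing down it reaches from about 0.35 to 0.9 m from the base axis. Payload 8.1 kg.
Tool frame: the origin (TCP) lies at the very end of the fingers, on their centre line; the grasp point (between the pads) lies grip_point_offset behind it (grip_point_offset is the distance from the TCP to the grasp point, in m); z points along the fingers, y is the direction in which the jaws open and shut (so a half turn about z gives the same grasp; the last joint's range is limited). The gripper opens to 92 mm and grips with 3 to 60 N. Pads are 19 mm wide; open, the fingers measure 130 mm over their backs; the gripper's body (75 mm by 190 mm) begins 47 mm behind the grasp point.
Start: joints at [1.071, 0.434, 0.025, 1.573, -0.012, 1.134, -0.075], TCP at [0.242, -0.576, 0.227] pointing down, gripper open.
Joint ranges: [-2.62, 2.62], [-0.44, 2.09], [-1.27, 1.32], [0.08, 2.57], [-1.32, 4.46], [0.12, 2], [-2.74, 2.74]. Speed limits (rad/s): [2.22, 2.22, 3.01, 3.01, 3.14, 3.14, 3.14].

INTERFACE

Orientations are given as a rotation vector (axis times angle).
In Python, from cell import * gives the robot as it stands.
- The arm moves only by the tool drive_tool, never from a script. Its argument "increments" is a list of rows, each an object of numbers: "grip": the gripper's target within -1 to 1 (shut at 1, half-way at 0, fully open at -1); "tx", "ty", "tz": the shift along the world's x, y, z normalised to -1 to 1, where 1 is 400 mm; "turn": the turn about the world's z normalised to -1 to 1, where 1 is 60 degrees. In form: [{"grip": .., "tx": .., "ty": .., "tz": .., "turn": ..}, ...]. A call has 1 to 20 rows; each row is the pose to reach, as a shift and turn from the pose measured when the call began; what a row does not reach only later rows make up. A row lasts 1/10 s, in which the tool goes at most 50 mm and 8.59 degrees, less where a joint would pass 70% of its speed; a pose out of reach is approached as far as the arm can. A call with a number of a shift or a turn outside -1 to 1 is refused whole. A call with a gripper value outside its range is refused whole. The fingers move at their own pace and stop on an object; "newtons" is the grip in N (left out, the last holds). Time passes only in rows, so rows that repeat a pose let the fingers close. It gives the time, the measured TCP pose, the force and the opening at its end, in the units of the state.
- observe(): the state, without advancing time (a new reading comes with each control period).
- get_image(name): name is "scene" or "side" or "wrist"; returns the picture (384x512x3 uint8, red, green, blue); there is no depth.
- camera_info(name): a dict with "fx", "fy", "cx", "cy" (pixels), "eye" and "rotation" of the camera in the world; the wrist camera has in their place "hand_eye" (4x4, takes a point from camera to tool coordinates, whose origin is the TCP and whose axes are the flange's). Camera axes: x right, y down, z forward; pixel columns grow to the right and rows downward; lengths in m; the calibration is good to about 2 mm. A picture is of the moment at which its call begins: read the wrist's pose just before it. camera_info takes no time and is no camera call.
- sign_off(): hands the job in, once; it reports no verdict.
The state is a dict: "clock": time; "joints": joint angles; "dq": joint speeds; "joint_efforts": joint torques, N m; "position": TCP position; "ee_rot": TCP orientation; "force": force on the tool from outside, world axes, zero at the start; "ft_torque": the same for the moment, N m; "width": opening from 0.0 (shut) to 1.0 (fully open).
Only numpy, scipy, OpenCV 4.12 (cv2) and the standard library are available. Lean on these libraries where they do the work, as an engineer would, in place of code of your own. Each camera call takes 0.05 s, during which the arm holds its last target. There are 200 camera calls.

## Working session

There is one attempt and no reset: what is moved stays moved. The work goes in short steps, Python scripts to look and compute and a tool call to move; the robot and the scene stay as the last step left them, time stands still between calls to the robot, and variables do not carry over. Pictures are saved under pics/ and viewed, about 8 in all and at most 12, crops included, and the job is handed in when it is done.

Besides the shell and the picture viewer there is one more tool, called after "Request:" as a command line: name --argument value ..., lists and objects as JSON in quotes. drive_tool: Moves the arm, as the interface text tells. Its arguments: {"type":"object","properties":{"increments":{"type":"array","items":{"type":"object","properties":{"grip":{"type":"number"},"tx":{"type":"number"},"ty":{"type":"number"},"tz":{"type":"number"},"turn":{"type":"number"}}}},"newtons":{"type":"number"}},"required":["increments"]}

```bash
mkdir -p pics; cat > h.py <<'E'
from cell import *
import numpy as np, cv2
def save(n,f):
    im=get_image(n); cv2.imwrite(f,im[:,:,::-1]); return im
def ray(n,uv,z):
    c=camera_info(n); R=np.array(c["rotation"]).reshape(3,3); e=np.array(c["eye"])
    d=R@np.array([(uv[0]-c["cx"])/c["fx"],(uv[1]-c["cy"])/c["fy"],1]); return e+d*(z-e[2])/d[2]
E
python3 - <<'E'
from h import *
a=save("scene","pics/a.png");b=save("side","pics/b.png")
cv2.imwrite("pics/ab.png",cv2.resize(np.vstack([a,b])[:,:,::-1],None,fx=.78,fy=.78))
for n in("scene","side"): print(n,camera_info(n))
print(observe()); 
E
```

```text
scene {'fx': 460.00506888084857, 'fy': 460.00506888084857, 'cx': 246.5606000149621, 'cy': 197.59828645726648, 'eye': array([-0.18992008,  0.72132677,  0.54923642]), 'rotation': array([-0.83745865,  2.27919451, -1.36201606])}
side {'fx': 387.748400776892, 'fy': 387.748400776892, 'cx': 253.46309782573076, 'cy': 192.95956785158057, 'eye': array([0.48327579, 0.76665132, 0.50383811]), 'rotation': array([-0.11244104, -2.68638159,  1.58593812])}
{'clock': 0.1, 'joints': array([ 1.07139541,  0.43517279,  0.02496981,  1.57398782, -0.01160876,
        1.13398653, -0.07511559]), 'dq': array([ 6.65165688e-04, -2.71839532e-03, -1.20027475e-03, -4.04117087e-05,
        5.99372147e-04,  1.18324598e-04, -4.50943129e-04]), 'joint_efforts': array([ 3.74491952e-03, -6.69128180e+01,  9.88335349e-01, -3.15148079e+01,
       -6.05315831e-02,  3.74804589e-02, -8.75820035e-06]), 'position': array([ 0.24132776, -0.57604506,  0.22601836]), 'ee_rot': array([-3.07866391e+00, -6.18814640e-01,  6.18453692e-04]), 'force': array([-0.01102619, -0.51363306,  0.43715785]), 'ft_torque': array([ 0.0021585 , -0.02912937,  0.00186082]), 'width': 0.9983570270757973}
```

View pics/a.png

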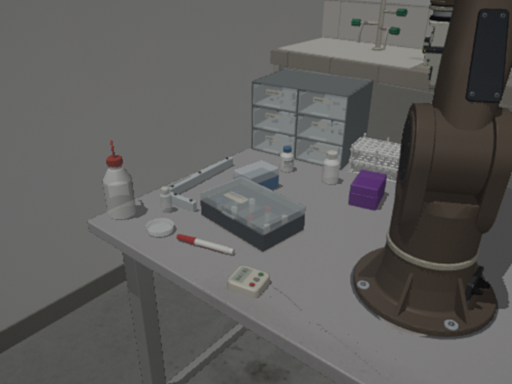

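View pics/b.png

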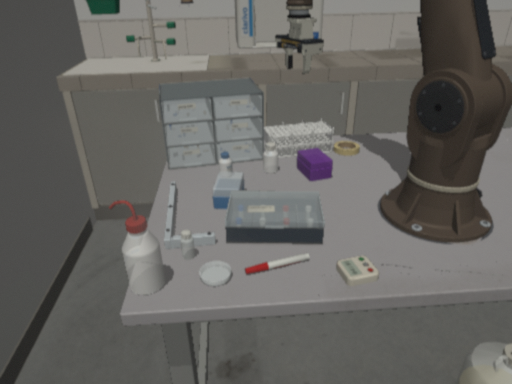

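The blue box with the pale lid is at scene (257,177) and side (228,190). The purple look-alike is at scene (368,190) and side (315,163). The corner bars are at side (171,210) and (190,241). The blue one fits the description, so I'll confirm it in an enlarged crop.

```bash
sed -i 's/R=np.array(c\["rotation"\]).reshape(3,3)/R=cv2.Rodrigues(np.array(c["rotation"]))[0]/' h.py
python3 - <<'E'
from h import *
a=cv2.imread("pics/a.png")[140:220,150:310];b=cv2.imread("pics/b.png")[140:265,150:310]
cv2.imwrite("pics/c.png",np.vstack([cv2.resize(a,None,fx=4,fy=4,interpolation=2)]))
cv2.imwrite("pics/d.png",cv2.resize(b,None,fx=4.7,fy=4.7,interpolation=2))
for n,uv,z in [("side",(228,190),.03),("scene",(257,177),.03),("side",(315,163),.03),("side",(178,238),.025),("side",(275,215),.06)]: print(n,uv,ray(n,uv,z).round(3))
E
```

```text
side (228, 190) [ 0.495 -0.112  0.03 ]
scene (257, 177) [ 0.49  -0.118  0.03 ]
side (315, 163) [ 0.239 -0.25   0.03 ]
side (178, 238) [0.604 0.082 0.025]
side (275, 215) [0.395 0.067 0.06 ]
```

View pics/c.png

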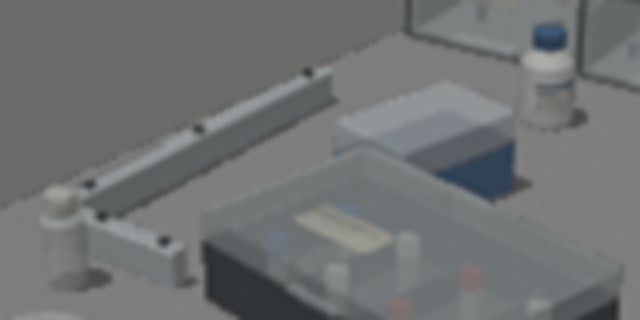

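View pics/d.png

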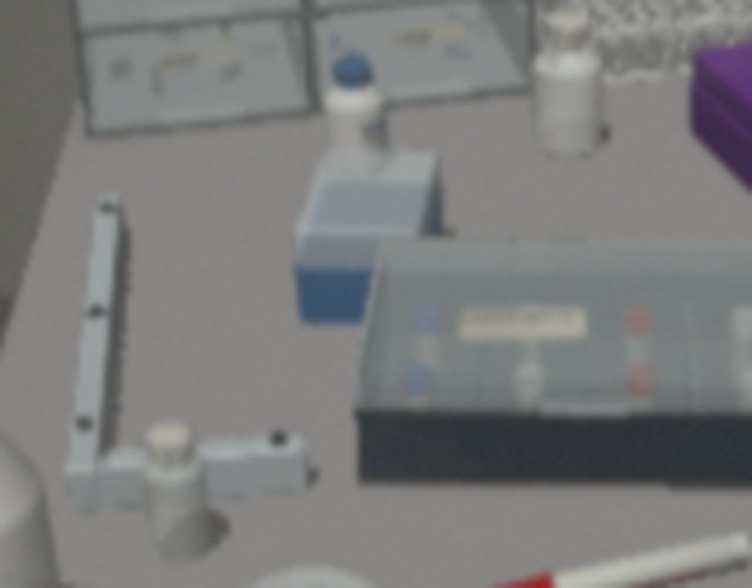

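```bash
python3 - <<'E'
from h import *
def D(p): return (150+p[0]/4.7,140+p[1]/4.7)
def C(p): return (150+p[0]/4,140+p[1]/4)
def s(l,n,uv,z): print(l,n,ray(n,uv,z).round(4)[:2])
for l,p in dict(FL=(325,153),FR=(438,153),NL=(298,234)).items(): s(l,"side",D(p),.057)
for l,p in dict(NL=(337,122),FL=(447,82),FR=(515,137)).items(): s(l,"scene",C(p),.057)
s("box NL bottom","side",D((302,322)),0)
for l,p in dict(longend_in=(119,199),longend_out=(99,199),cornin=(102,457),outcorner=(68,474),shortend_in=(303,436),shortend_out=(305,463)).items(): s(l,"side",D(p),.025)
for l,p in dict(longend_in=(332,80),mid_in=(205,142),cornin=(90,207),shortend_out=(183,250)).items(): s(l,"scene",C(p),.025)
s("org bottom","side",D((360,482)),0)
for l,uv,p in [("org far l",D((380,240)),.06),("org nl",D((358,410)),.06)]: s(l,"side",uv,p); 
s("org far-left scene","scene",C((370,150)),.06);s("org L scene","scene",C((203,212)),.06);s("org R","scene",C((622,268)),.06)
s("wash","side",D((358,170)),0);s("wash","scene",C((550,123)),0);s("buffer","side",D((570,150)),0)
s("vial","side",D((180,550)),0)
print(camera_info("wrist"))
E
```

```text
FL side [ 0.5158 -0.1615]
FR side [ 0.4525 -0.1544]
NL side [ 0.5292 -0.0668]
NL scene [ 0.5226 -0.0665]
FL scene [ 0.5088 -0.1609]
FR scene [ 0.423  -0.1217]
box NL bottom side [ 0.5312 -0.0734]
longend_in side [ 0.6364 -0.1804]
longend_out side [ 0.648  -0.1816]
cornin side [0.6175 0.0776]
outcorner side [0.6313 0.0893]
shortend_in side [0.5267 0.07  ]
shortend_out side [0.5255 0.0914]
longend_in scene [ 0.6188 -0.1683]
mid_in scene [ 0.6147 -0.0379]
cornin scene [0.6024 0.0735]
shortend_out scene [0.5189 0.0749]
org bottom side [0.5019 0.0738]
org far l side [ 0.4871 -0.0503]
org nl side [0.4999 0.1035]
org far-left scene scene [ 0.4758 -0.0444]
org L scene scene [0.4954 0.0791]
org R scene [ 0.2756 -0.0214]
wash side [ 0.4993 -0.2533]
wash scene [ 0.489  -0.2538]
buffer side [ 0.3652 -0.2668]
vial side [0.5819 0.1166]
{'fx': 264.9978865819873, 'fy': 264.9978865819873, 'cx': 252.11001033809384, 'cy': 185.41630123380799, 'hand_eye': array([[-1.58946313e-03, -9.62921471e-01, -2.69777157e-01,
         7.29683259e-02],
       [ 9.99998128e-01, -1.82817726e-03,  6.33600678e-04,
         4.54632492e-05],
       [-1.10330816e-03, -2.69775645e-01,  9.62922574e-01,
        -1.56784768e-01],
       [ 0.00000000e+00,  0.00000000e+00,  0.00000000e+00,
         1.00000000e+00]])}
```

Corner ≈ (0.616, 0.077), yaw ≈ +4°. Box centre ≈ (0.488, −0.109), yaw ≈ −8°. Home ≈ (0.584, 0.024). The dark organiser sits close to the box's left end, so I'll push +x first and then +y. The drawer cabinet is at x > 0.39, y < −0.3, so I'll go round it.

Request:
drive_tool --increments '[{"grip": 1,"tx": 0.02,"ty": 0.1,"tz": 0.05,"turn": -0.1},{"grip": 1,"tx": 0.04,"ty": 0.2,"tz": 0.07,"turn": -0.2},{"grip": 1,"tx": 0.05,"ty": 0.3,"tz": 0.07,"turn": -0.31},{"grip": 1,"tx": 0.06,"ty": 0.4,"tz": 0.07,"turn": -0.31},{"grip": 1,"tx": 0.07,"ty": 0.5,"tz": 0.07,"turn": -0.31},{"grip": 1,"tx": 0.08,"ty": 0.6,"tz": 0.07,"turn": -0.31},{"grip": 1,"tx": 0.1,"ty": 0.7,"tz": 0.07,"turn": -0.31},{"grip": 1,"tx": 0.15,"ty": 0.8,"tz": 0.07,"turn": -0.31},{"grip": 1,"tx": 0.2,"ty": 0.9,"tz": 0.07,"turn": -0.31},{"grip": 1,"tx": 0.28,"ty": 0.98,"tz": 0.07,"turn": -0.31},{"grip": 1,"tx": 0.3,"ty": 1.0,"tz": 0.07,"turn": -0.31},{"grip": 1,"tx": 0.3,"ty": 1.0,"tz": 0.07,"turn": -0.31},{"grip": 1,"tx": 0.3,"ty": 1.0,"tz": 0.07,"turn": -0.31},{"grip": 1,"tx": 0.3,"ty": 1.0,"tz": 0.07,"turn": -0.31}]'

```text
clock: 1.5
position: [0.3602, -0.1774, 0.2538]
ee_rot: [-3.138, -0.109, 0.002]
force: [-0.4, -0.8, 0.2]
width: 0.006
```

```bash
python3 - <<'E'
from h import *
o=observe(); print(o["position"],o["ee_rot"],o["clock"],o["width"],o["force"])
im=save("wrist","pics/w.png")
E
```

```text
[ 0.36022184 -0.17737471  0.25378223] [-3.13834902e+00 -1.09170360e-01  1.73839339e-03] 1.5 0.005640374230417469 [-0.39769964 -0.78707549  0.22290852]
```

View pics/w.png

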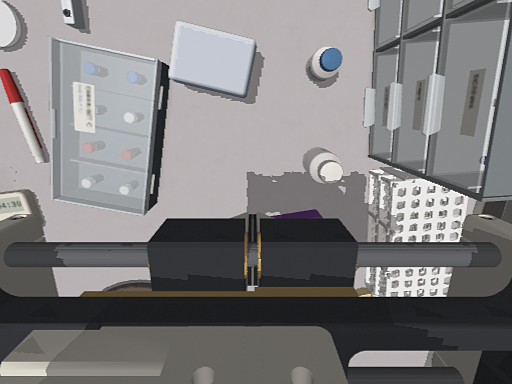

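The wrist view shows the box lid with corners near (178,22), (256,40), (247,97) and (170,77). The organiser's right edge runs (168,65)–(150,213), and the wash bottle is at (326,62). I'll project these points.

```bash
cat >> h.py <<'E'
def wray(o,uv,z):
    c=camera_info("wrist"); H=np.array(c["hand_eye"]); R=cv2.Rodrigues(np.array(o["ee_rot"]))[0]
    e=R@H[:3,3]+o["position"]; d=R@H[:3,:3]@np.array([(uv[0]-c["cx"])/c["fx"],(uv[1]-c["cy"])/c["fy"],1])
    return (e+d*(z-e[2])/d[2])[:2].round(4)
E
python3 - <<'E'
from h import *
o=observe()
P=[wray(o,p,.057) for p in [(178,22),(256,40),(247,97),(170,77)]]
print(P,np.mean(P,0),[np.linalg.norm(P[i]-P[i-1]).round(4) for i in range(4)])
d=P[0]-P[1]+P[3]-P[2]; print("yaw",np.degrees(np.arctan2(-d[0],d[1])))
for p in [(168,65),(150,213)]: print("org",wray(o,p,.06),wray(o,p,.045))
print(wray(o,(331,60),.07))
E
```

```text
[array([ 0.5284, -0.078 ]), array([ 0.5155, -0.1714]), array([ 0.4499, -0.1647]), array([ 0.467 , -0.0677])] [ 0.4902  -0.12045] [np.float64(0.0623), np.float64(0.0943), np.float64(0.0659), np.float64(0.0985)]
yaw -8.95408229161048
org [ 0.4802 -0.0663] [ 0.4822 -0.0618]
org [ 0.2848 -0.0375] [ 0.2785 -0.0317]
[ 0.4973 -0.2611]
```

Request:
drive_tool --increments '[{"grip": 1,"tx": 0.08,"ty": 0.05,"tz": 0,"turn": 0},{"grip": 1,"tx": 0.15,"ty": 0.106,"tz": -0.05,"turn": 0},{"grip": 1,"tx": 0.15,"ty": 0.106,"tz": -0.15,"turn": 0},{"grip": 1,"tx": 0.15,"ty": 0.106,"tz": -0.25,"turn": 0},{"grip": 1,"tx": 0.15,"ty": 0.106,"tz": -0.34,"turn": 0},{"grip": 1,"tx": 0.15,"ty": 0.106,"tz": -0.42,"turn": 0},{"grip": 1,"tx": 0.15,"ty": 0.106,"tz": -0.48,"turn": 0},{"grip": 1,"tx": 0.15,"ty": 0.106,"tz": -0.53,"turn": 0},{"grip": 1,"tx": 0.15,"ty": 0.106,"tz": -0.56,"turn": 0},{"grip": 1,"tx": 0.15,"ty": 0.106,"tz": -0.56,"turn": 0},{"grip": 1,"tx": 0.15,"ty": 0.106,"tz": -0.56,"turn": 0}]'

```text
clock: 2.65
position: [0.4201, -0.1357, 0.0301]
ee_rot: [-3.139, -0.107, 0.002]
force: [0.6, 0.1, 0.3]
width: 0.007
```

Request:
drive_tool --increments '[{"grip": 1,"tx": 0.01},{"grip": 1,"tx": 0.02},{"grip": 1,"tx": 0.03},{"grip": 1,"tx": 0.04},{"grip": 1,"tx": 0.05},{"grip": 1,"tx": 0.06},{"grip": 1,"tx": 0.07},{"grip": 1,"tx": 0.08},{"grip": 1,"tx": 0.09},{"grip": 1,"tx": 0.1},{"grip": 1,"tx": 0.11},{"grip": 1,"tx": 0.12},{"grip": 1,"tx": 0.13},{"grip": 1,"tx": 0.135},{"grip": 1,"tx": 0.14},{"grip": 1,"tx": 0.14}]'

```text
invalid input
```

```bash
python3 - <<'E'
from h import *
o=observe(); print(o["position"],o["force"])
im=save("wrist","pics/w2.png"); b=save("side","pics/s2.png")
cv2.imwrite("pics/v2.png",np.hstack([cv2.resize(im[:,:,::-1],(400,300)),cv2.resize(b[130:265,140:320,::-1],(400,300))]))
E
```

```text
[ 0.42007409 -0.1356542   0.03005307] [0.60732871 0.13161298 0.32994243]
```

View pics/v2.png

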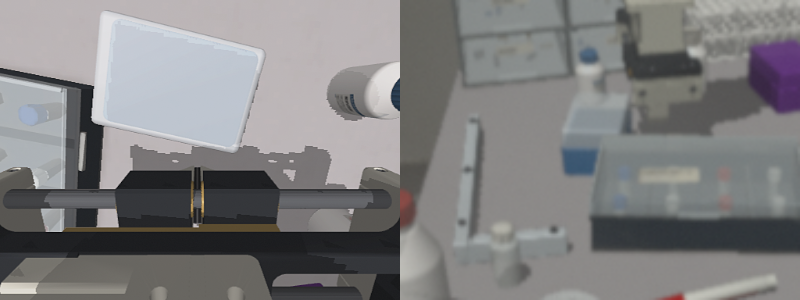

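The call was refused because every row needs all its fields, so nothing moved. The picture shows the closed fingers behind the near face, a little right of the box's middle. The organiser is just left of the box and clear of the fingers. Pushing now.

Request:
drive_tool --increments '[{"grip": 1,"tx": 0.01,"ty": 0,"tz": 0,"turn": 0},{"grip": 1,"tx": 0.02,"ty": 0,"tz": 0,"turn": 0},{"grip": 1,"tx": 0.03,"ty": 0,"tz": 0,"turn": 0},{"grip": 1,"tx": 0.04,"ty": 0,"tz": 0,"turn": 0},{"grip": 1,"tx": 0.05,"ty": 0,"tz": 0,"turn": 0},{"grip": 1,"tx": 0.06,"ty": 0,"tz": 0,"turn": 0},{"grip": 1,"tx": 0.07,"ty": 0,"tz": 0,"turn": 0},{"grip": 1,"tx": 0.08,"ty": 0,"tz": 0,"turn": 0},{"grip": 1,"tx": 0.09,"ty": 0,"tz": 0,"turn": 0},{"grip": 1,"tx": 0.1,"ty": 0,"tz": 0,"turn": 0},{"grip": 1,"tx": 0.11,"ty": 0,"tz": 0,"turn": 0},{"grip": 1,"tx": 0.12,"ty": 0,"tz": 0,"turn": 0},{"grip": 1,"tx": 0.13,"ty": 0,"tz": 0,"turn": 0},{"grip": 1,"tx": 0.14,"ty": 0,"tz": 0,"turn": 0},{"grip": 1,"tx": 0.14,"ty": 0,"tz": 0,"turn": 0}]'

```text
clock: 4.25
position: [0.4776, -0.1354, 0.0307]
ee_rot: [-3.139, -0.108, -0.002]
force: [-0.6, 0.1, -0.0]
width: 0.003
```

```bash
python3 - <<'E'
from h import *
o=observe(); print(o["position"],o["force"])
im=save("wrist","pics/w3.png")
cv2.imwrite("pics/v3.png",im[:220,:,::-1])
E
```

```text
[ 0.47757803 -0.13536404  0.03066139] [-0.61110025  0.12337984 -0.01590332]
```

View pics/v3.png

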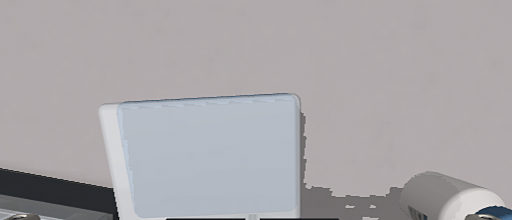

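The box has turned nearly square to the tool, slightly past it counter-clockwise. Its far edge runs (100,105)–(298,95). I'll measure it.

```bash
python3 - <<'E'
from h import *
o=observe()
P=[wray(o,p,.057) for p in [(100,104),(298,94)]]
d=P[0]-P[1]; print(P,np.mean(P,0),np.linalg.norm(d),np.degrees(np.arctan2(-d[0],d[1])))
for h in(.05,.047):print(h,[wray(o,p,h) for p in [(100,104),(298,94)]])
E
```

```text
[array([ 0.5486, -0.0587]), array([ 0.5593, -0.1513])] [ 0.55395 -0.105  ] 0.09321614666998417 6.591338560822124
0.05 [array([ 0.5485, -0.0549]), array([ 0.5598, -0.1524])]
0.047 [array([ 0.5485, -0.0532]), array([ 0.56  , -0.1529])]
```

Request:
drive_tool --increments '[{"grip": 1,"tx": -0.02,"ty": 0,"tz": 0,"turn": 0},{"grip": 1,"tx": -0.02,"ty": 0.035,"tz": 0,"turn": 0},{"grip": 1,"tx": -0.02,"ty": 0.07,"tz": 0,"turn": 0},{"grip": 1,"tx": 0,"ty": 0.07,"tz": 0,"turn": 0},{"grip": 1,"tx": 0.01,"ty": 0.07,"tz": 0,"turn": 0},{"grip": 1,"tx": 0.02,"ty": 0.071,"tz": 0,"turn": 0},{"grip": 1,"tx": 0.03,"ty": 0.072,"tz": 0,"turn": 0},{"grip": 1,"tx": 0.04,"ty": 0.073,"tz": 0,"turn": 0},{"grip": 1,"tx": 0.05,"ty": 0.074,"tz": 0,"turn": 0},{"grip": 1,"tx": 0.06,"ty": 0.074,"tz": 0,"turn": 0},{"grip": 1,"tx": 0.07,"ty": 0.075,"tz": 0,"turn": 0},{"grip": 1,"tx": 0.08,"ty": 0.076,"tz": 0,"turn": 0},{"grip": 1,"tx": 0.09,"ty": 0.077,"tz": 0,"turn": 0},{"grip": 1,"tx": 0.1,"ty": 0.077,"tz": 0,"turn": 0},{"grip": 1,"tx": 0.11,"ty": 0.078,"tz": 0,"turn": 0},{"grip": 1,"tx": 0.12,"ty": 0.079,"tz": 0,"turn": 0},{"grip": 1,"tx": 0.13,"ty": 0.08,"tz": 0,"turn": 0},{"grip": 1,"tx": 0.14,"ty": 0.08,"tz": 0,"turn": 0},{"grip": 1,"tx": 0.145,"ty": 0.08,"tz": 0,"turn": 0},{"grip": 1,"tx": 0.145,"ty": 0.08,"tz": 0,"turn": 0}]'

```text
clock: 6.3
position: [0.5359, -0.1033, 0.0307]
ee_rot: [-3.139, -0.108, -0.003]
force: [1.1, -0.3, -0.3]
width: 0.006
```

Request:
drive_tool --increments '[{"grip": 1,"tx": 0.005,"ty": 0,"tz": 0,"turn": 0},{"grip": 1,"tx": 0.01,"ty": 0,"tz": 0,"turn": 0},{"grip": 1,"tx": 0.015,"ty": 0,"tz": 0,"turn": 0},{"grip": 1,"tx": 0.02,"ty": 0,"tz": 0,"turn": 0},{"grip": 1,"tx": 0.025,"ty": 0.001,"tz": 0,"turn": 0},{"grip": 1,"tx": 0.03,"ty": 0.002,"tz": 0,"turn": 0},{"grip": 1,"tx": 0.032,"ty": 0.002,"tz": 0,"turn": 0}]'

```text
clock: 7.0
position: [0.5475, -0.1029, 0.0306]
ee_rot: [-3.139, -0.107, 0.001]
force: [-8.1, -1.7, 5.9]
width: 0.001
```

```bash
python3 - <<'E'
from h import *
o=observe(); print(o["position"],o["force"])
im=save("wrist","pics/w4.png")
cv2.imwrite("pics/v4.png",im[:220,:,::-1])
E
```

```text
[ 0.547516   -0.10294783  0.03058216] [-8.12614777 -1.6833432   5.8619467 ]
```

View pics/v4.png

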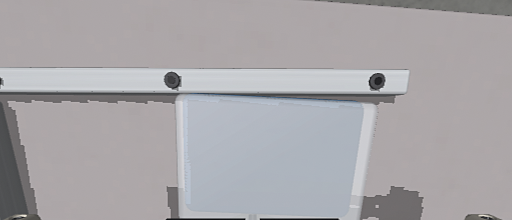

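The far-left box corner, at (180,94), touches the bar. The right end is still 2–3° off. The pusher sat left of the box's middle, so I'll shift it right and press there.

Request:
drive_tool --increments '[{"grip": 1,"tx": -0.02,"ty": 0,"tz": 0,"turn": 0},{"grip": 1,"tx": -0.025,"ty": -0.04,"tz": 0,"turn": 0},{"grip": 1,"tx": -0.025,"ty": -0.08,"tz": 0,"turn": 0},{"grip": 1,"tx": -0.025,"ty": -0.08,"tz": 0,"turn": 0},{"grip": 1,"tx": -0.015,"ty": -0.08,"tz": 0,"turn": 0},{"grip": 1,"tx": -0.01,"ty": -0.08,"tz": 0,"turn": 0},{"grip": 1,"tx": -0.005,"ty": -0.08,"tz": 0,"turn": 0},{"grip": 1,"tx": 0,"ty": -0.08,"tz": 0,"turn": 0},{"grip": 1,"tx": 0.004,"ty": -0.08,"tz": 0,"turn": 0},{"grip": 1,"tx": 0.008,"ty": -0.08,"tz": 0,"turn": 0},{"grip": 1,"tx": 0.01,"ty": -0.08,"tz": 0,"turn": 0}]'

```text
clock: 8.15
position: [0.551, -0.1352, 0.0304]
ee_rot: [-3.14, -0.107, 0.003]
force: [-2.1, -2.2, 1.8]
width: 0.002
```

Request:
drive_tool --increments '[{"grip": 1,"tx": 0.005,"ty": 0,"tz": 0,"turn": 0},{"grip": 1,"tx": 0.008,"ty": 0,"tz": 0,"turn": 0},{"grip": 1,"tx": 0.01,"ty": 0,"tz": 0,"turn": 0}]'

```text
clock: 8.45
position: [0.5515, -0.1354, 0.03]
ee_rot: [-3.14, -0.106, 0.013]
force: [-13.9, -0.5, 11.6]
width: 0.007
```

```bash
python3 - <<'E'
from h import *
o=observe(); print(o["position"],o["force"])
im=save("wrist","pics/w5.png")
cv2.imwrite("pics/v5.png",im[:220,:,::-1])
# lid right/left extents on a row and far-edge rows
g=cv2.cvtColor(im,cv2.COLOR_RGB2HSV)
for v in (120,150,180): print(v,[tuple(im[v,u]) for u in range(0)])
for u in range(180,380,15): 
    print(u,im[84:106:2,u].mean(1).astype(int).tolist())
E
```

```text
[ 0.55150693 -0.13535207  0.02999155] [-13.91534697  -0.51982749  11.62016437]
120 []
150 []
180 []
180 [203, 202, 203, 202, 204, 179, 73, 150, 182, 186, 187]
195 [205, 202, 203, 201, 205, 179, 70, 147, 181, 187, 180]
210 [205, 202, 202, 202, 204, 182, 69, 145, 185, 186, 178]
225 [204, 202, 203, 202, 203, 181, 82, 144, 184, 172, 180]
240 [204, 202, 203, 203, 204, 183, 80, 143, 184, 187, 178]
255 [205, 203, 203, 202, 203, 185, 85, 136, 184, 171, 178]
270 [205, 203, 202, 203, 203, 186, 85, 139, 183, 185, 177]
285 [205, 204, 203, 203, 204, 188, 111, 124, 182, 184, 189]
300 [206, 204, 204, 204, 203, 189, 145, 127, 169, 174, 180]
315 [87, 85, 80, 33, 132, 201, 151, 74, 109, 108, 103]
330 [207, 207, 205, 203, 204, 191, 154, 74, 109, 108, 104]
345 [206, 204, 204, 203, 204, 193, 157, 101, 106, 102, 100]
360 [169, 168, 168, 167, 168, 167, 168, 168, 168, 168, 169]
375 [167, 168, 168, 168, 168, 168, 168, 168, 168, 168, 168]
```

The far edge is now flush: the dark line sits at a constant row across the box. Next is the end push. I'll check the cabinet clearance and the box's right end first.

```bash
python3 - <<'E'
from h import *
o=observe(); print(o["joints"].round(2))
for p in [(168.5,168.7),(216,163.4)]: print("cab base",ray("side",p,0).round(3))
im=cv2.imread("pics/w5.png")
for v in(110,125,150): 
    r=im[v].mean(1).astype(int); print(v,[(u,r[u]) for u in range(100,350) if abs(r[u+1]-r[u-1])>25])
for p in [(308,100)]: print(wray(o,p,.057),wray(o,p,.035))
print([wray(o,p,.025) for p in [(180,95),(345,96)]])
E
```

```text
[ 0.3   0.59 -0.21  1.89  0.19  0.69 -1.53]
cab base [ 0.675 -0.324  0.   ]
cab base [ 0.53  -0.347  0.   ]
110 [(307, np.int64(165)), (309, np.int64(141)), (310, np.int64(172))]
125 [(306, np.int64(153)), (307, np.int64(129)), (310, np.int64(102)), (311, np.int64(136)), (312, np.int64(173))]
150 [(305, np.int64(144)), (306, np.int64(108)), (309, np.int64(102)), (310, np.int64(135)), (311, np.int64(175))]
[ 0.6313 -0.156 ] [ 0.6322 -0.1604]
[array([ 0.6305, -0.0885]), array([ 0.6363, -0.1834])]
```

Request:
drive_tool --increments '[{"grip": 1,"tx": -0.02,"ty": 0,"tz": 0,"turn": 0},{"grip": 1,"tx": -0.04,"ty": 0,"tz": 0,"turn": 0},{"grip": 1,"tx": -0.04,"ty": 0,"tz": 0.08,"turn": 0},{"grip": 1,"tx": -0.04,"ty": 0,"tz": 0.18,"turn": 0},{"grip": 1,"tx": -0.04,"ty": -0.03,"tz": 0.28,"turn": 0.14},{"grip": 1,"tx": 0,"ty": -0.06,"tz": 0.325,"turn": 0.28},{"grip": 1,"tx": 0.06,"ty": -0.1,"tz": 0.325,"turn": 0.42},{"grip": 1,"tx": 0.1,"ty": -0.14,"tz": 0.325,"turn": 0.56},{"grip": 1,"tx": 0.125,"ty": -0.16,"tz": 0.325,"turn": 0.7},{"grip": 1,"tx": 0.125,"ty": -0.16,"tz": 0.325,"turn": 0.84},{"grip": 1,"tx": 0.125,"ty": -0.16,"tz": 0.325,"turn": 0.98},{"grip": 1,"tx": 0.125,"ty": -0.16,"tz": 0.325,"turn": 1.0},{"grip": 1,"tx": 0.125,"ty": -0.16,"tz": 0.325,"turn": 1.0}]'

```text
clock: 9.8
position: [0.6014, -0.1993, 0.16]
ee_rot: [2.665, 1.656, -0.011]
force: [-1.6, 0.1, 0.2]
width: 0.009
```

Request:
drive_tool --increments '[{"grip": 1,"tx": 0,"ty": 0,"tz": 0,"turn": 0.14},{"grip": 1,"tx": 0,"ty": 0,"tz": 0,"turn": 0.28},{"grip": 1,"tx": 0,"ty": 0,"tz": 0,"turn": 0.42},{"grip": 1,"tx": 0,"ty": 0,"tz": 0,"turn": 0.5},{"grip": 1,"tx": 0,"ty": 0,"tz": 0,"turn": 0.5},{"grip": 1,"tx": 0,"ty": 0,"tz": 0,"turn": 0.5}]'

```text
clock: 10.4
position: [0.6014, -0.1993, 0.16]
ee_rot: [2.15, 2.283, -0.009]
force: [-0.1, 0.2, -0.5]
width: 0.003
```

```bash
python3 - <<'E'
from h import *
o=observe(); print(o["position"],o["ee_rot"],o["force"])
R=cv2.Rodrigues(o["ee_rot"])[0]; print(R.round(3))
im=save("wrist","pics/w6.png")
cv2.imwrite("pics/v6.png",np.hstack([im[:,:,::-1],0*im[:,:1]])); save("side","pics/s6.png")
E
```

```text
[ 0.60143443 -0.19926323  0.15999941] [ 2.14973696  2.28276435 -0.00889521] [-0.10689119  0.18262339 -0.48443689]
[[-0.06   0.998  0.   ]
 [ 0.998  0.06  -0.008]
 [-0.008 -0.    -1.   ]]
```

View pics/w6.png

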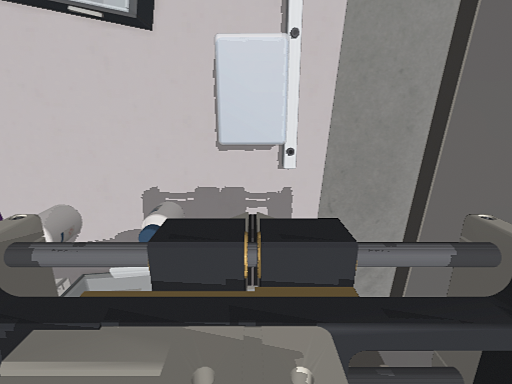

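The wrist view shows the box at (216–288, 35–145), flush along the long bar. The fingers are centred behind its right end and the space there is clear. I'll descend and push along the bar.

Request:
drive_tool --increments '[{"grip": 1,"tx": 0,"ty": 0,"tz": -0.1,"turn": 0},{"grip": 1,"tx": 0,"ty": 0,"tz": -0.2,"turn": 0},{"grip": 1,"tx": 0,"ty": 0,"tz": -0.28,"turn": 0},{"grip": 1,"tx": 0,"ty": 0,"tz": -0.325,"turn": 0},{"grip": 1,"tx": 0,"ty": 0,"tz": -0.325,"turn": 0},{"grip": 1,"tx": 0,"ty": 0.02,"tz": -0.325,"turn": 0},{"grip": 1,"tx": 0,"ty": 0.04,"tz": -0.325,"turn": 0},{"grip": 1,"tx": -0.002,"ty": 0.055,"tz": -0.325,"turn": 0},{"grip": 1,"tx": -0.003,"ty": 0.07,"tz": -0.325,"turn": 0},{"grip": 1,"tx": -0.004,"ty": 0.085,"tz": -0.325,"turn": 0},{"grip": 1,"tx": -0.005,"ty": 0.1,"tz": -0.325,"turn": 0},{"grip": 1,"tx": -0.006,"ty": 0.115,"tz": -0.325,"turn": 0},{"grip": 1,"tx": -0.007,"ty": 0.13,"tz": -0.325,"turn": 0},{"grip": 1,"tx": -0.008,"ty": 0.145,"tz": -0.325,"turn": 0},{"grip": 1,"tx": -0.009,"ty": 0.16,"tz": -0.325,"turn": 0},{"grip": 1,"tx": -0.01,"ty": 0.175,"tz": -0.325,"turn": 0},{"grip": 1,"tx": -0.011,"ty": 0.19,"tz": -0.325,"turn": 0},{"grip": 1,"tx": -0.012,"ty": 0.205,"tz": -0.325,"turn": 0},{"grip": 1,"tx": -0.013,"ty": 0.22,"tz": -0.325,"turn": 0},{"grip": 1,"tx": -0.014,"ty": 0.235,"tz": -0.325,"turn": 0}]'

```text
clock: 12.5
position: [0.5958, -0.1047, 0.03]
ee_rot: [2.148, 2.284, -0.009]
force: [0.4, -2.7, 2.7]
width: 0.006
```

Request:
drive_tool --increments '[{"grip": 1,"tx": -0.001,"ty": 0.015,"tz": 0,"turn": 0},{"grip": 1,"tx": -0.002,"ty": 0.03,"tz": 0,"turn": 0},{"grip": 1,"tx": -0.003,"ty": 0.045,"tz": 0,"turn": 0},{"grip": 1,"tx": -0.004,"ty": 0.06,"tz": 0,"turn": 0},{"grip": 1,"tx": -0.005,"ty": 0.075,"tz": 0,"turn": 0},{"grip": 1,"tx": -0.006,"ty": 0.09,"tz": 0,"turn": 0},{"grip": 1,"tx": -0.007,"ty": 0.105,"tz": 0,"turn": 0},{"grip": 1,"tx": -0.008,"ty": 0.12,"tz": 0,"turn": 0},{"grip": 1,"tx": -0.009,"ty": 0.13,"tz": 0,"turn": 0}]'

```text
clock: 13.4
position: [0.5921, -0.0518, 0.03]
ee_rot: [2.148, 2.285, -0.009]
force: [0.7, -3.2, 1.5]
width: 0.006
```

```bash
python3 - <<'E'
from h import *
o=observe(); print(o["position"],o["force"],o["clock"])
im=save("wrist","pics/w7.png"); 
cv2.imwrite("pics/v7.png",im[:220,:,::-1])
E
```

```text
[ 0.59211886 -0.05177154  0.02999249] [ 0.74046469 -3.2028054   1.54338413] 13.4
```

View pics/v7.png

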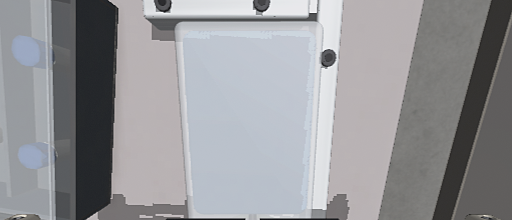

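The box is still aligned and nearing the short bar (bar edge at row 18, lid end at row 22). I'll creep on until the force rises.

Request:
drive_tool --increments '[{"grip": 1,"tx": 0,"ty": 0.006,"tz": 0,"turn": 0},{"grip": 1,"tx": -0.001,"ty": 0.012,"tz": 0,"turn": 0},{"grip": 1,"tx": -0.001,"ty": 0.018,"tz": 0,"turn": 0},{"grip": 1,"tx": -0.002,"ty": 0.024,"tz": 0,"turn": 0},{"grip": 1,"tx": -0.002,"ty": 0.03,"tz": 0,"turn": 0}]'

```text
clock: 13.95
position: [0.5913, -0.0434, 0.03]
ee_rot: [2.148, 2.281, -0.015]
force: [0.5, -18.7, 4.4]
width: 0.006
```

Request:
drive_tool --increments '[{"grip": 1,"tx": 0,"ty": 0.005,"tz": 0,"turn": 0},{"grip": 1,"tx": 0,"ty": 0.01,"tz": 0,"turn": 0},{"grip": 1,"tx": 0,"ty": 0.013,"tz": 0,"turn": 0}]'

```text
clock: 14.25
position: [0.5913, -0.0436, 0.03]
ee_rot: [2.15, 2.274, -0.023]
force: [0.3, -18.0, 5.6]
width: 0.004
```

The force jumped to 18 N with no further travel, so the box looks seated. I'll back off, lift and look from above.

Request:
drive_tool --increments '[{"grip": 1,"tx": 0,"ty": -0.02,"tz": 0,"turn": 0},{"grip": 1,"tx": 0,"ty": -0.06,"tz": 0,"turn": 0},{"grip": 1,"tx": 0,"ty": -0.1,"tz": 0.05,"turn": 0},{"grip": 1,"tx": 0,"ty": -0.12,"tz": 0.15,"turn": 0},{"grip": 1,"tx": 0,"ty": -0.12,"tz": 0.25,"turn": 0},{"grip": 1,"tx": 0,"ty": -0.12,"tz": 0.3,"turn": 0},{"grip": 1,"tx": 0,"ty": -0.12,"tz": 0.3,"turn": 0},{"grip": 1,"tx": 0,"ty": -0.12,"tz": 0.3,"turn": 0}]'

```text
clock: 15.05
position: [0.591, -0.092, 0.1497]
ee_rot: [2.15, 2.274, -0.022]
force: [-0.1, -0.1, -1.5]
width: 0.006
```

```bash
python3 - <<'E'
from h import *
o=observe(); print(o["position"],o["force"],o["clock"])
im=save("wrist","pics/w8.png"); s=save("scene","pics/a8.png"); b=save("side","pics/s8.png")
f=lambda x,w,h:cv2.resize(x[:,:,::-1],(w,h),interpolation=cv2.INTER_CUBIC)
cv2.imwrite("pics/v8.png",np.vstack([f(im[0:150,150:350],800,600)[:340],np.hstack([f(s[145:210,150:250],400,260),f(b[165:255,150:288],400,260)])]))
E
```

```text
[ 0.59102796 -0.09198882  0.14971494] [-0.08624073 -0.10956808 -1.52096663] 15.05
```

View pics/v8.png

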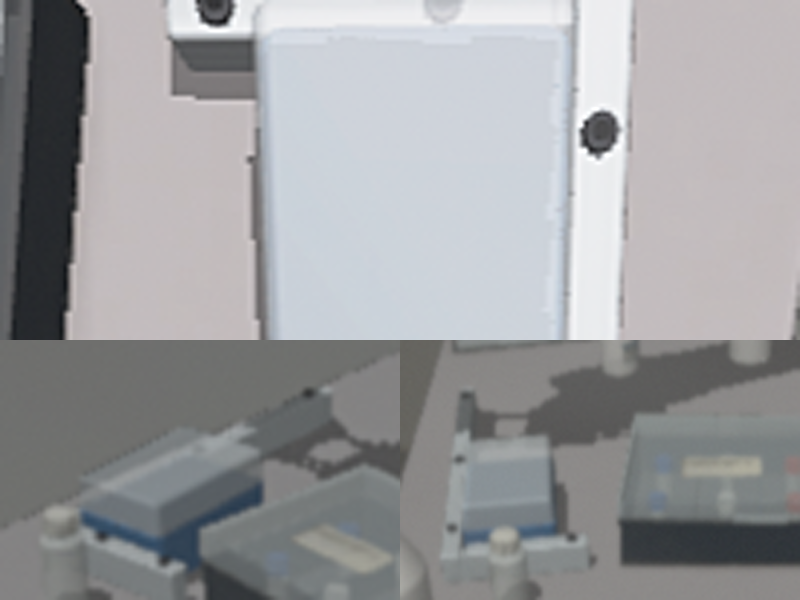

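The box sits inside the corner in all three views, and the bystanders look unmoved. I'll check the seating numerically: the bars' inner faces in the wrist frame against the box's ends, plus bystander shifts between the first and last pictures.

```bash
python3 - <<'E'
from h import *
o=observe()
print("short bar inner top edge",[wray(o,(150+u/4,v/4),.025) for u,v in [(180,38),(250,38)]])
im=cv2.imread("pics/w8.png")
for u in(193,205): print(u,im[0:30,u].mean(1).astype(int).tolist())
for u in(230,260): print(u,im[100:215:3,u].mean(1).astype(int).tolist())
for v in (60,110,140): print(v,im[v,205:310:1].mean(1).astype(int).tolist())
for a,b,rs in [("pics/a.png","pics/a8.png",dict(vial=(158,186,16,28),wash=(278,145,18,30),petri=(145,218,32,20))),("pics/b.png","pics/s8.png",dict(vial=(178,230,18,32),petri=(197,261,36,26),org=(225,192,100,50)))]:
    A,B=cv2.imread(a,0),cv2.imread(b,0)
    for k,(x,y,w,h) in rs.items():
        r=cv2.matchTemplate(B[y-6:y+h+6,x-6:x+w+6],A[y:y+h,x:x+w],cv2.TM_CCOEFF_NORMED); print(k,cv2.minMaxLoc(r)[1::2])
E
```

```text
short bar inner top edge [array([0.5291, 0.0651]), array([0.5451, 0.066 ])]
193 [231, 230, 230, 230, 232, 234, 236, 238, 206, 153, 86, 101, 109, 116, 114, 113, 113, 113, 112, 113, 113, 113, 110, 114, 199, 192, 191, 190, 190, 191]
205 [69, 70, 87, 101, 81, 26, 140, 255, 211, 159, 88, 85, 91, 89, 87, 89, 87, 86, 128, 123, 121, 121, 122, 118, 120, 201, 192, 189, 189, 188]
230 [207, 207, 207, 207, 207, 207, 208, 166, 125, 122, 120, 199, 191, 191, 191, 191, 190, 191, 190, 190, 191, 191, 191, 190, 190, 191, 191, 191, 194, 120, 121, 122, 122, 122, 123, 122, 122, 122, 122]
260 [210, 210, 209, 210, 209, 209, 211, 161, 126, 122, 119, 194, 190, 190, 189, 189, 189, 190, 189, 191, 190, 191, 190, 191, 190, 191, 190, 191, 191, 191, 195, 121, 119, 113, 122, 122, 192, 196, 100]
60 [189, 189, 189, 190, 190, 190, 192, 199, 176, 109, 124, 159, 176, 192, 206, 210, 209, 209, 209, 210, 210, 209, 210, 209, 209, 210, 210, 210, 210, 209, 210, 210, 210, 210, 210, 210, 211, 210, 211, 211, 210, 211, 211, 211, 211, 210, 211, 211, 211, 211, 212, 212, 212, 211, 211, 211, 211, 211, 211, 211, 211, 212, 212, 211, 210,
[... 757 characters left out ...]
91, 191, 190, 190, 190, 190, 191, 191, 191, 191, 190, 191, 191, 191, 191, 190, 191, 191, 191, 191, 190, 190, 191, 191, 191, 191, 191, 190, 191, 191, 191, 191, 191, 190, 191, 191, 191, 190, 191, 190, 190, 190, 190, 191, 191, 191, 191, 191, 191, 191, 191, 191, 190, 189, 190, 189, 188, 188, 189, 190, 189, 191, 191, 190, 191, 191, 190, 191, 191, 191, 191, 192, 196, 173, 114, 122, 121, 106, 83, 91, 156, 234, 253, 216, 61, 85, 92, 93, 84, 116, 214, 247, 208, 146, 193, 191, 191, 190, 189, 189, 189]
vial (0.898871660232544, (6, 6))
wash (0.8577290773391724, (6, 6))
petri (0.9993095397949219, (6, 6))
vial (0.8570821285247803, (6, 6))
petri (0.9985980987548828, (6, 6))
org (0.9904231429100037, (6, 6))
```

```bash
python3 - <<'E'
from h import *
o=observe()
w6=dict(position=np.array([.60143,-.19926,.16]),ee_rot=np.array([2.14974,2.28276,-.0089]))
im6=cv2.imread("pics/w6.png");im8=cv2.imread("pics/w8.png")
for n,im,oo,vs in(("w6",im6,w6,(60,100,130)),("w8",im8,o,(30,60,90,110))):
  for v in vs:
    r=im[v,275:300].mean(1); d=int(275+np.argmin(r)); print(n,v,d,r[max(0,d-279):d-271].astype(int).tolist(),"lid",wray(oo,(d-.5,v),.057),"bar",wray(oo,(d+1,v),.025))
lo=[wray(o,(u,121.5),.05) for u in(230,270)]; print(lo)
E
```

```text
w6 60 287 [207, 212, 215, 202, 188, 194, 221, 226] lid [ 0.6257 -0.0819] bar [ 0.6307 -0.0765]
w6 100 286 [205, 210, 214, 199, 181, 202, 228, 224] lid [ 0.628  -0.1159] bar [ 0.6334 -0.1147]
w6 130 297 [222, 222, 227, 217, 182, 186, 186] lid [ 0.6411 -0.1427] bar [ 0.6482 -0.1447]
w8 30 296 [168, 194, 244, 230, 71, 85, 91, 81] lid [0.6187 0.0454] bar [0.6241 0.0535]
w8 60 291 [216, 222, 214, 197, 169, 193, 236, 240] lid [0.6167 0.0226] bar [0.622  0.0278]
w8 90 290 [216, 221, 214, 197, 170, 193, 235, 240] lid [ 0.6182 -0.0014] bar [6.237e-01 6.000e-04]
w8 110 290 [222, 218, 205, 187, 174, 220, 242, 235] lid [ 0.6198 -0.0182] bar [ 0.6255 -0.0184]
[array([ 0.5663, -0.0316]), array([ 0.6035, -0.0295])]
```

```bash
python3 -c "
from cell import *
print(sign_off())"
```

```text
the job is handed in; nothing more can be done
None
```

I pushed the tip box home into the corner and handed the job in at about 15 s of the 61 s. I used closed fingers throughout and never lifted the box.

**What I did:** I first pushed the near long side, off-centre, which squared the box up. It then needed one correction at the right end to sit flush on the long bar at about 14 N. After that I pushed the right end along the bar until it stopped on the short bar at about 18 N, then backed off and lifted clear.

**Last checks:**
- **Long bar:** The box lies at about 4.3°, against about 4° for the bar. The seam along the bar looks the same as when I had just pressed it there, with a resolution of about 0.5 mm.
- **Short bar:** The lid hides the gap at this bar from above, so this rests on the force stop plus a position estimate. That estimate agrees with the bar's inner face to about 1.5 mm.
- **Disagreement:** My first single-pixel estimate of the corner was about 6 mm further left than where the box stopped. The closer wrist view explained most of this, and I trusted that view.
- **Other objects:** The vial, petri dish, wash bottle and dark organiser showed no shift between the first and last pictures. I did not check the buffer bottle or the purple look-alike this way, but I never touched them.
- **Refused call:** One move call was refused for incomplete rows and moved nothing.

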